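# Lock a work-holding post into the bench's slotted rail

## Robot

A 6-joint arm with a two-finger parallel gripper is mounted at the origin on the work surface. World frame = base frame: x ahead of the robot, y to its left, z up, the work surface at z = 0. Lengths are in m, angles in rad, forces in N, time in s.
With the tool pointing down it reaches from about 0.25 to 0.725 m from the base axis. Payload 4 kg.
Tool frame: the origin (TCP) lies between the finger pads; the fingertips stand 11 mm ahead of it and the grasp point (between the pads) lies 8 mm behind it (bot.tip_extent is the distance from the TCP to the fingertips, in m); z points along the fingers, y is the line along which they close (so a half turn about z gives the same grasp; the last joint's range is limited). The gripper opens to 85 mm and grips with 20 to 120 N. Pads are 22 mm wide; open, the fingers measure 114 mm over their backs; the gripper's body (76 mm by 85 mm) begins 54 mm behind the grasp point. The pads swing forward as they close: fully open they stand 13 mm farther back than shut.
Start: joints at [-1.112, 0.241, 0.005, 1.335, 0, 1.571], TCP at [0.221, -0.448, 0.242] pointing down, gripper open.
Joint ranges: [-2.72, 2.72], [-1.05, 1.87], [-1.09, 1.28], [-1.99, 2.15], [-1.42, 1.44], [-3.14, 3.14]. Speed limits (rad/s): [2.79, 2.79, 3.14, 3.14, 3.14, 3.14].

## Interface

Orientations are given as a unit quaternion [x, y, z, w].
In Python, from workcell import bot gives the robot as it stands. The module is installed in compiled form; this text tells all that it offers.
- The arm moves only by the tool drive_tool, never from a script. Its argument "rows" is a list of rows, each an object of numbers: "dx", "dy", "dz": the shift along the tool's x, y, z in units of 50 mm (1.0 is 50 mm); "wx", "wy", "wz": the turn, a rotation vector about the tool's x, y, z in units of 5 degrees (1.0 is 5 degrees); "hand": the finger opening in mm, from 0 to 85.4. A call has 1 to 20 rows; each row is the pose to reach, as a shift and turn from the pose commanded when the call began, along the tool's axes at that moment; what a row does not reach only later rows make up. A row lasts 1/10 s, in which the tool goes at most 50 mm and 8.59 degrees, less where a joint would pass 70% of its speed; a pose out of reach is approached as far as the arm can. A call with a gripper value outside its range is refused whole. The fingers move at their own pace and stop on an object; the grip force is fixed at half the most. Time passes only in rows, so rows that repeat a pose let the fingers close. It gives the time, the measured TCP pose, the force, the opening and the grip force at its end, in the units of the state.
- bot.get_obs(): the state, without advancing time (a new reading comes with each control period).
- bot.camera(name): name is "scene" or "top" or "wrist"; returns the picture (420x560x3 uint8, red, green, blue); there is no depth.
- bot.get_calibration(name): a dict with "vfov" (degrees; the focal length in pixels is half the picture's height over the tangent of half this angle, whatever the lens; pixels are square), "cx", "cy" (the principal point, pixels), "origin" and "rotation" of the camera in the world; the wrist camera has in their place "mount" (4x4, takes a point from camera to tool coordinates, whose origin is the TCP and whose axes are the flange's). Camera axes: x right, y up, looking along -z (the intrinsics and any distortion apply to the point x, -y, -z); pixel columns grow to the right and rows downward; lengths in m; the calibration is good to about 2 mm. A picture is of the moment at which its call begins: read the wrist's pose just before it. get_calibration takes no time and is no camera call.
- bot.job_done(): hands the job in; it is judged then, once.
Trained networks look in the newest picture that a camera, given by its name, has taken for a name from the list of things; names that differ only in an ending like _2 or _b are one class to them, and where a whole thing is asked for, a point or a joint stands for the part that bears it (a point fixed in the world has none). Each returns a list of dicts, best first, with "score" (0 to 1); they miss things now and then, are a little off and sometimes report something else, mostly with a low value. They report only what shows in the picture. A call takes as long as a camera call.
- bot.look_for(camera, thing): "extent" ([centre column, centre row, width, height] in pixels, round what is visible of it).
- bot.outline_of(camera, thing): "region" (420x560 bool, what is visible of it) and "extent" ([centre column, centre row, width, height] in pixels, round what is visible of it).
The state is a dict: "clock": time; "joint_pos": joint angles; "joint_vel": joint speeds; "tau": joint torques, N m; "eef_pos": TCP position; "tool_rot": TCP orientation; "ft_force": force on the tool from outside, world axes, zero at the start; "ft_torque": the same for the moment, N m; "grip_width": finger opening in m; "grasp_force": force on a finger pad.
Only numpy, scipy, OpenCV 4.12 (cv2) and the standard library are available. Lean on these libraries where they do the work, as an engineer would, in place of code of your own. Each camera call takes 0.05 s, during which the arm holds its last target. There are 200 camera calls.

## Task

Take the yellow-gripped work-holding post out of its wooden stand and lock it upright in the slotted aluminium rail: feel for the slot and let the hammer head in lengthways, press it down against the sprung strip, give it a quarter turn so the head lies square across under the lips, then let it rise and let go. Do not force it: keep every push or pull of the post on the rail or its mount under 25 newtons, and leave the jar, the wooden bench pin and the caliper where they are.

Things in the scene. Friction and masses are not known exactly. Their poses are not given: they have to be found in the camera images.
- post: Loose hammer-head post, about 0.15 kg, upright in the stand at the start. Origin: centre of the underside of the steel hammer head; z up the post. Head 28 mm long (x), 13 mm wide (y), 7 mm thick (z 0 to 7); neck 11 mm diameter, z 7 to 20; brass collar 36 mm diameter, z 20 to 24; yellow grip z 24 to 64; steel half ball on top, up to z 75.
- post_grip (a point): Grasp point on the post's axis, in the yellow grip block, 46 mm above the post's origin. The grip is 34 mm long (post's x), 20 mm across (y, grasp it so) and 40 mm high; its long side is parallel to the long side of the hammer head, so it shows how the head lies.
- stand: Fixed wooden block 90 mm (x) by 70 mm (y) by 40 mm high, origin at the centre of its underside. The post's head hangs in a pocket 35 mm (x) by 19 mm (y), 30 mm deep in its top; the collar rests on the top. Lift the post 30 mm or more to clear it.
- mount: Grey plate 250 (x) by 100 (y) by 10 mm fixed on the bench, origin at the centre of its underside; end blocks 30 mm high. It carries an aluminium rail 206 mm long, 46 mm wide, with black end caps. The slot runs along the mount's x. NOT measured: the rail is clamped so that the slot's centre line lies up to 11 mm to either side of the plate's (along y). Find it by feel or sight; it stays put.
- mount_lips (a point): Point over the middle of the plate (not of the slot) at the height of the top of the rail's lips, 44 mm above the mount's origin. Lips 6 mm thick (underside at 38 mm), 15.4 mm apart, square edges, 34 mm of width below them. Any place along the slot over 20 mm from the end caps and either turning direction will do. The post's collar meets the lips when the post's origin is at 24 mm.
- mount_strip (a point): Point over the middle of the plate at the height of the free top of the blue sprung strip in the slot, 35 mm above the mount's origin. The strip gives 13 mm downwards: about 4 N to start, 0.8 N more per mm. The head turns only when wholly below the lips (post origin under 31 mm, strip pressed over 4 mm); after the turn the strip lifts it to the lips (post origin at 31 mm).
- jar: Bystander: small jar with black cap, 34 mm diameter, 62 mm tall; origin at the centre of its underside.
- benchpin: Bystander: loose wooden bench pin block, 110 by 55 by 22 mm; origin at the centre of its underside.
- caliper: Bystander: steel caliper lying flat, 220 mm long along its x, jaws 60 mm wide at its +x end, up to 9 mm thick; origin under the middle of the beam.

How it is judged:
On the way:
1. the hammer head is let into the slot lengthways, down between the lips (x of post in the frame of mount between -0.095 and 0.095 m and y of post in the frame of mount between -0.015 and 0.015 m and z of post in the frame of mount between 0.015 and 0.038 m and angle between post's own z axis and vertical below 0.15 rad and angle between the x axis of post and the x axis of mount, either way round below 0.3 rad), for 0.1 s.
At the end, for the whole second after the job is handed in: Post at rest, released, upright (0.15 rad) in the rail; head under the lips, square across the slot within 0.22 rad, raised against the lips: origin 28 to 34 mm above the mount's underside, within 95 mm of the mount's centre along the slot and 15 mm across (x of post in the frame of mount between -0.095 and 0.095 m and y of post in the frame of mount between -0.015 and 0.015 m and z of post in the frame of mount between 0.028 and 0.034 m and angle between post's own z axis and vertical below 0.15 rad and angle between the x axis of post and the y axis of mount, either way round below 0.22 rad and linear speed of post below 0.02 m/s and angular speed of post below 0.2 rad/s); the robot touches nothing.
It fails at once if the post is forced: pushed or pulled over 25 N, i.e. its contact forces on lips and strip together over 40 N (contact force between post and mount above 40 N).
It fails at once if the jar is moved by more than 20 mm (distance of jar from where it was at the start of the episode above 0.02 m).
It fails at once if the benchpin is moved by more than 20 mm (distance of benchpin from where it was at the start of the episode above 0.02 m).
It fails at once if the caliper is moved by more than 20 mm (distance of caliper from where it was at the start of the episode above 0.02 m).
It also fails if it takes over 67 s, if anything falls off the work surface, if the arm or the gripper's body presses on something with over 40 N, if the wrist force passes 120 N, or if a joint passes its speed limit or range.

## Working session

There is one attempt and no reset: what is moved stays moved. The work goes in short steps, Python scripts to look and compute and a tool call to move; the robot and the scene stay as the last step left them, time stands still between calls to the robot, and variables do not carry over. Pictures are saved under pics/ and viewed, at most 10 in all, crops included, and the job is handed in when it is done.

Besides the shell and the picture viewer there is one more tool, called after ">>>" in YAML: its name, and indented under it one key for each argument. drive_tool: Moves the arm, as the interface text tells. Its arguments: {"type":"object","properties":{"rows":{"type":"array","items":{"type":"object","properties":{"dx":{"type":"number"},"dy":{"type":"number"},"dz":{"type":"number"},"wx":{"type":"number"},"wy":{"type":"number"},"wz":{"type":"number"},"hand":{"type":"number"}}}}},"required":["rows"]}

```bash
mkdir -p pics; cat > h.py <<'E'
import numpy as np, cv2
from workcell import bot
from scipy.spatial.transform import Rotation as R
def cal(name,obs=None):
    c=bot.get_calibration(name)
    f=210/np.tan(np.radians(c['vfov'])/2)
    if 'mount' in c:
        o=obs or bot.get_obs(); T=np.eye(4);T[:3,:3]=R.from_quat(o['tool_rot']).as_matrix();T[:3,3]=o['eef_pos']
        M=T@np.array(c['mount']); return f,c['cx'],c['cy'],M[:3,3],M[:3,:3],c
    rot=np.array(c['rotation']); 
    if rot.shape!=(3,3): rot=R.from_quat(rot).as_matrix()
    return f,c['cx'],c['cy'],np.array(c['origin']),rot,c
def ray(name,u,v,z,C=None):
    f,cx,cy,o,Rm,c=C or cal(name)
    d=Rm@np.array([(u-cx)/f,-(v-cy)/f,-1]); return o+d*(z-o[2])/d[2]
def proj(name,P,C=None):
    f,cx,cy,o,Rm,c=C or cal(name)
    p=Rm.T@(np.array(P)-o); return cx+f*p[0]/-p[2], cy-f*p[1]/-p[2]
def save(im,fn): cv2.imwrite('pics/'+fn,cv2.cvtColor(im,cv2.COLOR_RGB2BGR))
E
python3 - <<'E'
from h import *
o=bot.get_obs();print(o['eef_pos'],o['tool_rot'],o['clock'])
for n in ['top','scene','wrist']:
    im=bot.camera(n); save(im,n+'0.png'); print(n,bot.get_calibration(n))
for t in ['post','post_grip','stand','mount','jar','benchpin','caliper']:
    for r in bot.outline_of('top',t)[:2]:
        m=r['region'].astype(np.uint8); print(t,round(r['score'],2),np.round(r['extent'],1),cv2.minAreaRect(cv2.findNonZero(m)) if m.any() else None)
E
```

```text
[ 0.22118715 -0.44774499  0.24141653] [ 9.73800709e-01  2.27400771e-01 -2.18727192e-04 -1.01056752e-03] 0.0
top {'vfov': 54.0797119880041, 'cx': 280.91355829301517, 'cy': 212.00979059495353, 'origin': array([0.47924767, 0.00537253, 1.06207738]), 'rotation': array([ 0.04886959, -0.04866418, -0.70495088,  0.70589504])}
scene {'vfov': 46.01694323932347, 'cx': 276.0284500433769, 'cy': 208.22983682215911, 'origin': array([1.38265625, 0.54721439, 0.79563002]), 'rotation': array([0.2020883 , 0.3993349 , 0.80331953, 0.39289909])}
wrist {'vfov': 68.0786282597507, 'cx': 278.88705006540283, 'cy': 208.89467694775774, 'mount': array([[-1.23727954e-03,  9.46203118e-01,  3.23570901e-01,
         8.43425935e-02],
       [ 9.99999159e-01,  1.04520566e-03,  7.67379414e-04,
        -4.56793624e-04],
       [ 3.87898657e-04,  3.23571578e-01, -9.46203616e-01,
        -1.31589709e-01],
       [ 0.00000000e+00,  0.00000000e+00,  0.00000000e+00,
         1.00000000e+00]])}
post 0.53 [350.9 258.5  12.7  14.2] ((351.5, 258.0), (14.0, 13.0), 90.0)
post_grip 0.72 [351.8 259.1  16.5  16.1] ((351.0, 257.5), (15.0, 14.0), 90.0)
stand 0.93 [350.  257.2  29.3  41.7] ((350.064208984375, 258.0272521972656), (35.24372863769531, 29.442550659179688), 86.42366790771484)
mount 0.8 [224.3 245.   55.6 104. ] ((221.81378173828125, 244.7344512939453), (98.5060806274414, 40.10098648071289), 76.32868957519531)
jar 0.64 [298.6 150.1  10.1  15.8] ((297.91998291015625, 150.0599822998047), (13.435029029846191, 18.526199340820312), 8.130102157592773)
benchpin 0.86 [120.3 273.   31.4  45.2] ((117.8124008178711, 276.1754455566406), (24.17246437072754, 45.81437683105469), 10.885526657104492)
caliper 0.61 [441.2 276.   44.2  88. ] ((450.16070556640625, 275.2596740722656), (89.39137268066406, 23.484174728393555), 65.37643432617188)
```

```bash
python3 - <<'E'
from h import *
im=cv2.imread('pics/top0.png'); cv2.imwrite('pics/topc.png',cv2.resize(im[110:330,90:390],None,fx=2.66,fy=2.66,interpolation=cv2.INTER_CUBIC))
C=cal('top')
print('stand',ray('top',350,258,.04,C),'post',ray('top',351.5,258,.06,C),'mount',ray('top',222,245,.03,C),'jar',ray('top',298,150,.06,C),'pin',ray('top',118,276,.02,C))
E
```

```text
stand [ 0.50680057 -0.16500208  0.04      ] post [ 0.50626631 -0.16529993  0.06      ] mount [0.53901063 0.153219   0.03      ] jar [ 0.77575227 -0.03694093  0.06      ] pin [0.4617617  0.41335904 0.02      ]
```

View pics/topc.png

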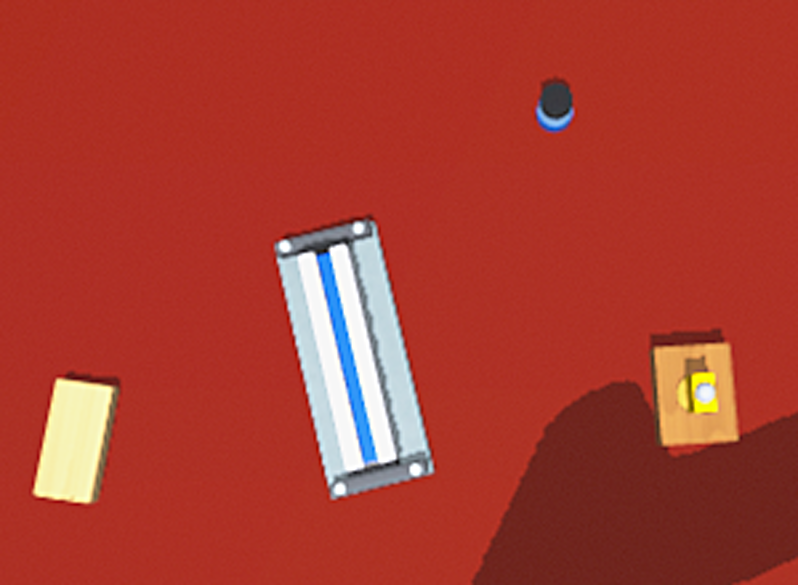

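View pics/scene0.png

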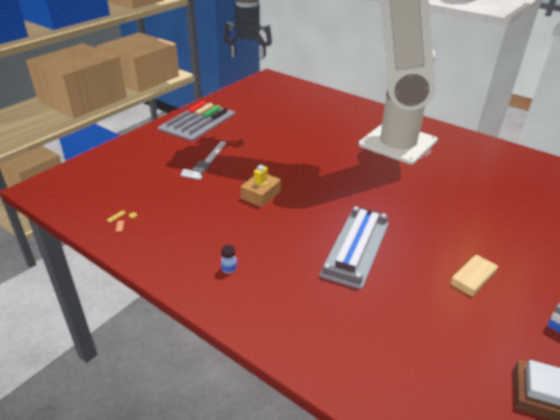

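>>> drive_tool:
  rows:
    - {"dx": 0.8, "dy": -0.27, "dz": 0.1, "wz": 0.5}
    - {"dx": 1.6, "dy": -0.54, "dz": 0.2, "wz": 1}
    - {"dx": 2.4, "dy": -0.8, "dz": 0.3, "wz": 1.5}
    - {"dx": 3.2, "dy": -1.07, "dz": 0.4, "wz": 2}
    - {"dx": 4, "dy": -1.34, "dz": 0.5, "wz": 2.5}
    - {"dx": 4.8, "dy": -1.6, "dz": 0.6, "wz": 3}
    - {"dx": 5.6, "dy": -1.87, "dz": 0.7, "wz": 3.5}
    - {"dx": 6.4, "dy": -2.14, "dz": 0.8, "wz": 4}
    - {"dx": 7.2, "dy": -2.4, "dz": 0.9, "wz": 4.2}
    - {"dx": 7.62, "dy": -2.55, "dz": 1.0, "wz": 4.2}
    - {"dx": 7.62, "dy": -2.55, "dz": 1.0, "wz": 4.2}
    - {"dx": 7.62, "dy": -2.55, "dz": 1.0, "wz": 4.2}

```text
invalid input at $.rows[0]: expected keys dx, dy, dz, wx, wy, wz, hand
```

```bash
python3 - <<'E'
from h import *
o=bot.get_obs();print(o['eef_pos'],np.round(o['joint_pos'],3),o['clock'],R.from_quat(o['tool_rot']).as_matrix()[:,0])
im=bot.camera('wrist');save(im,'w1.png');C=cal('wrist',o)
for t in ['post','post_grip','stand']:
    for r in bot.outline_of('wrist',t)[:1]:
        m=r['region'].astype(np.uint8); b=cv2.minAreaRect(cv2.findNonZero(m)); print(t,round(r['score'],2),np.round(r['extent'],1),b,[np.round(ray('wrist',*p,.04,C),4) for p in cv2.boxPoints(b)])
E
```

```text
[ 0.2214287  -0.44828338  0.24229827] [-1.112  0.241  0.005  1.335 -0.     1.571] 0.5 [ 8.96582770e-01  4.42876210e-01 -2.11584819e-06]
post_grip 0.51 [336.1  31.9  25.9  63.8] ((336.5318603515625, 31.152690887451172), (17.552318572998047, 66.0384292602539), 10.007980346679688) [array([ 0.349 , -0.4318,  0.04  ]), array([ 0.4015, -0.415 ,  0.04  ]), array([ 0.4064, -0.4305,  0.04  ]), array([ 0.3541, -0.4483,  0.04  ])]
```

View pics/w1.png

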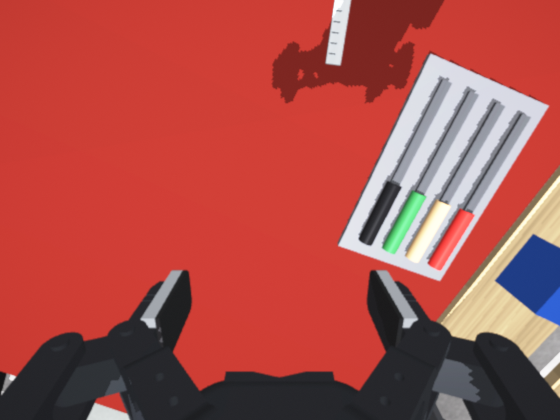

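>>> drive_tool:
  rows:
    - {"dx": 0.8, "dy": -0.27, "dz": 0.1, "wx": 0, "wy": 0, "wz": 0.5, "hand": 85}
    - {"dx": 1.6, "dy": -0.54, "dz": 0.2, "wx": 0, "wy": 0, "wz": 1, "hand": 85}
    - {"dx": 2.4, "dy": -0.8, "dz": 0.3, "wx": 0, "wy": 0, "wz": 1.5, "hand": 85}
    - {"dx": 3.2, "dy": -1.07, "dz": 0.4, "wx": 0, "wy": 0, "wz": 2, "hand": 85}
    - {"dx": 4, "dy": -1.34, "dz": 0.5, "wx": 0, "wy": 0, "wz": 2.5, "hand": 85}
    - {"dx": 4.8, "dy": -1.7, "dz": 0.6, "wx": 0, "wy": 0, "wz": 3, "hand": 85}
    - {"dx": 5.6, "dy": -2.1, "dz": 0.7, "wx": 0, "wy": 0, "wz": 3.5, "hand": 85}
    - {"dx": 6.3, "dy": -2.55, "dz": 0.8, "wx": 0, "wy": 0, "wz": 4.2, "hand": 85}
    - {"dx": 6.3, "dy": -2.55, "dz": 0.8, "wx": 0, "wy": 0, "wz": 4.2, "hand": 85}
    - {"dx": 6.3, "dy": -2.55, "dz": 0.8, "wx": 0, "wy": 0, "wz": 4.2, "hand": 85}

```text
clock: 1.7
eef_pos: [0.4477, -0.1936, 0.2022]
tool_rot: [0.999, 0.048, -0.0, 0.0]
ft_force: [0.2, -0.0, 0.2]
grip_width: 0.085
grasp_force: 0.0
```

```bash
python3 - <<'E'
from h import *
o=bot.get_obs();print(o['eef_pos'],np.round(o['joint_pos'],3),o['clock'],R.from_quat(o['tool_rot']).as_matrix()[:,0])
im=bot.camera('wrist');save(im,'w2.png');C=cal('wrist',o)
for t in ['post','post_grip','stand']:
    for r in bot.outline_of('wrist',t)[:1]:
        m=r['region'].astype(np.uint8); b=cv2.minAreaRect(cv2.findNonZero(m)); print(t,round(r['score'],2),np.round(r['extent'],1),b,[np.round(ray('wrist',*p,.04,C),4) for p in cv2.boxPoints(b)])
E
```

```text
[ 0.44765592 -0.19358165  0.20215167] [-0.408  0.239 -0.104  1.229 -0.     2.638] 1.7 [ 9.95452325e-01  9.52585061e-02 -6.97184737e-04]
post 0.66 [257.3 130.   41.6  48. ] ((256.0, 128.5), (47.0, 40.0), 90.0) [array([ 0.5255, -0.1467,  0.04  ]), array([ 0.5289, -0.1824,  0.04  ]), array([ 0.4872, -0.1862,  0.04  ]), array([ 0.4836, -0.1487,  0.04  ])]
post_grip 0.66 [257.6 126.6  40.7  42.6] ((255.0, 128.5), (45.0, 38.0), 90.0) [array([ 0.5247, -0.1467,  0.04  ]), array([ 0.5279, -0.1806,  0.04  ]), array([ 0.4879, -0.1842,  0.04  ]), array([ 0.4846, -0.1487,  0.04  ])]
stand 0.95 [257.5 123.5  80.7 108.8] ((254.340087890625, 122.93647003173828), (79.64202880859375, 103.74925231933594), 1.6846843957901) [array([ 0.4609, -0.1278,  0.04  ]), array([ 0.5527, -0.1281,  0.04  ]), array([ 0.5573, -0.1969,  0.04  ]), array([ 0.4658, -0.2042,  0.04  ])]
```

View pics/w2.png

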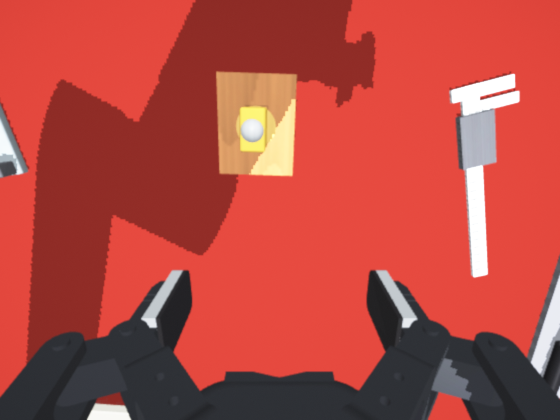

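```bash
python3 - <<'E'
from h import *
o=bot.get_obs();C=cal('wrist',o)
im=cv2.imread('pics/w2.png')
for p in [(217,72),(297,74),(293,177),(220,174)]: print(ray('wrist',*p,.04,C))
print('ball',ray('wrist',252,131,.090,C))
hsv=cv2.cvtColor(im,cv2.COLOR_BGR2HSV)
m=cv2.inRange(hsv,(24,150,120),(35,255,255)); m[:, :200]=0;m[:,310:]=0;m[200:]=0
b=cv2.minAreaRect(cv2.findNonZero(m));print(b,m.sum()/255)
for p in cv2.boxPoints(b): print(ray('wrist',*p,.084,C))
cv2.imwrite('pics/w2c.png',cv2.resize(im[60:190,200:310],None,fx=4.5,fy=4.5,interpolation=cv2.INTER_CUBIC))
# check scale with top
Ct=cal('top')
P=[ray('top',90+u/2.66,110+v/2.66,z,Ct) for u,v,z in [(323,252,.035),(370,462,.035),(276,240,.03),(372,217,.03),(433,470,.03),(333,498,.03)]]
print(np.round(P,4)); d=P[0]-P[1]; print(np.degrees(np.arctan2(d[1],d[0])), np.mean(P[2:],0), np.linalg.norm(P[2]-P[3]),np.linalg.norm(P[3]-P[4]))
E
```

```text
[ 0.55089064 -0.13136543  0.04      ]
[ 0.55549009 -0.20079776  0.04      ]
[ 0.46408293 -0.20682195  0.04      ]
[ 0.46075439 -0.13648975  0.04      ]
ball [ 0.50831657 -0.168549    0.09      ]
((252.5, 129.0), (44.0, 25.0), 90.0) 92.0
[ 0.52479217 -0.15785575  0.084     ]
[ 0.52649458 -0.17689926  0.084     ]
[ 0.49315137 -0.17939487  0.084     ]
[ 0.49137102 -0.15948509  0.084     ]
[[0.6403 0.1814 0.035 ]
 [0.4437 0.133  0.035 ]
 [0.6526 0.2274 0.03  ]
 [0.6751 0.1361 0.03  ]
 [0.4363 0.075  0.03  ]
 [0.4106 0.1673 0.03  ]]
13.810337921784093 [0.54364221 0.15144663 0.03      ] 0.0940823933384088 0.2464613530173642
```

View pics/w2c.png

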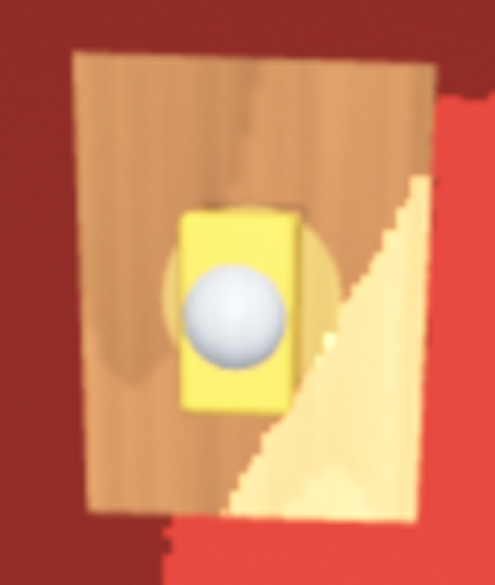

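>>> drive_tool:
  rows:
    - {"dx": 0.3, "dy": -0.1, "dz": 0, "wx": 0, "wy": 0, "wz": -1.7, "hand": 85}
    - {"dx": 0.6, "dy": -0.2, "dz": 0, "wx": 0, "wy": 0, "wz": -3.4, "hand": 85}
    - {"dx": 0.9, "dy": -0.3, "dz": 0, "wx": 0, "wy": 0, "wz": -5.1, "hand": 85}
    - {"dx": 1.26, "dy": -0.384, "dz": 0, "wx": 0, "wy": 0, "wz": -6.8, "hand": 85}
    - {"dx": 1.26, "dy": -0.384, "dz": 0, "wx": 0, "wy": 0, "wz": -8.5, "hand": 85}
    - {"dx": 1.26, "dy": -0.384, "dz": 0, "wx": 0, "wy": 0, "wz": -10.2, "hand": 85}
    - {"dx": 1.26, "dy": -0.384, "dz": 0, "wx": 0, "wy": 0, "wz": -11.9, "hand": 85}
    - {"dx": 1.26, "dy": -0.384, "dz": 0, "wx": 0, "wy": 0, "wz": -13.6, "hand": 85}
    - {"dx": 1.26, "dy": -0.384, "dz": 0, "wx": 0, "wy": 0, "wz": -15.3, "hand": 85}
    - {"dx": 1.26, "dy": -0.384, "dz": 0, "wx": 0, "wy": 0, "wz": -17, "hand": 85}
    - {"dx": 1.26, "dy": -0.384, "dz": 0, "wx": 0, "wy": 0, "wz": -18.7, "hand": 85}
    - {"dx": 1.26, "dy": -0.384, "dz": 0, "wx": 0, "wy": 0, "wz": -20.4, "hand": 85}
    - {"dx": 1.26, "dy": -0.384, "dz": 0, "wx": 0, "wy": 0, "wz": -22.1, "hand": 85}
    - {"dx": 1.26, "dy": -0.384, "dz": 0, "wx": 0, "wy": 0, "wz": -23.8, "hand": 85}
    - {"dx": 1.26, "dy": -0.384, "dz": 0, "wx": 0, "wy": 0, "wz": -25.5, "hand": 85}
    - {"dx": 1.26, "dy": -0.384, "dz": 0.2, "wx": 0, "wy": 0, "wz": -27.2, "hand": 85}
    - {"dx": 1.26, "dy": -0.384, "dz": 0.4, "wx": 0, "wy": 0, "wz": -28.9, "hand": 85}
    - {"dx": 1.26, "dy": -0.384, "dz": 0.6, "wx": 0, "wy": 0, "wz": -30.6, "hand": 85}
    - {"dx": 1.26, "dy": -0.384, "dz": 0.8, "wx": 0, "wy": 0, "wz": -32.3, "hand": 85}
    - {"dx": 1.26, "dy": -0.384, "dz": 1, "wx": 0, "wy": 0, "wz": -34, "hand": 85}

```text
clock: 3.9
eef_pos: [0.5079, -0.1711, 0.1522]
tool_rot: [0.039, 0.999, -0.0, 0.0]
ft_force: [-0.2, -0.1, -0.0]
grip_width: 0.0851
grasp_force: 0.0
```

```bash
python3 - <<'E'
from h import *
o=bot.get_obs();M=R.from_quat(o['tool_rot']).as_matrix()
print(o['eef_pos'],np.round(o['joint_pos'],3),o['clock'],M, np.degrees(np.arctan2(M[1,0],M[0,0])))
E
```

```text
[ 0.50787695 -0.17106821  0.15215607] [-0.325  0.366 -0.063  1.142 -0.    -0.246] 3.9 [[-9.96902137e-01  7.86510921e-02  3.66632027e-04]
 [ 7.86510230e-02  9.96902190e-01 -1.99365943e-04]
 [-3.81176620e-04 -1.69912350e-04 -9.99999913e-01]] 175.48896896209266
```

>>> drive_tool:
  rows:
    - {"dx": 0, "dy": 0, "dz": 0, "wx": 0, "wy": 0, "wz": -1.6, "hand": 85}
    - {"dx": 0, "dy": 0, "dz": 0.0, "wx": 0, "wy": 0, "wz": -1.6, "hand": 85}
    - {"dx": 0, "dy": 0, "dz": 0.0, "wx": 0, "wy": 0, "wz": -1.6, "hand": 85}
    - {"dx": 0, "dy": 0, "dz": 0.0, "wx": 0, "wy": 0, "wz": -1.6, "hand": 85}

```text
clock: 4.3
eef_pos: [0.5084, -0.1702, 0.1527]
tool_rot: [-0.027, 1.0, -0.0, 0.0]
ft_force: [-0.3, 0.4, -0.8]
grip_width: 0.0848
grasp_force: 0.0
```

```bash
python3 - <<'E'
from h import *
o=bot.get_obs();M=R.from_quat(o['tool_rot']).as_matrix()
print(o['eef_pos'],o['clock'],np.degrees(np.arctan2(M[1,0],M[0,0])))
C=cal('wrist',o); im=bot.camera('wrist'); cv2.imwrite('pics/w3.png',im[:,:,::-1])
print('expect ball at', proj('wrist',[.5085,-.1685,.090],C))
hsv=cv2.cvtColor(im,cv2.COLOR_RGB2HSV)
m=cv2.inRange(hsv,(24,150,100),(35,255,255))
n,l,s,c=cv2.connectedComponentsWithStats(m); print([(s[i],c[i]) for i in range(1,n) if s[i][4]>40])
E
```

```text
[ 0.50838879 -0.170219    0.15271744] 4.3 -176.883683387458
expect ball at (np.float64(280.3529096552307), np.float64(231.95890156888927))
[]
```

View pics/w3.png

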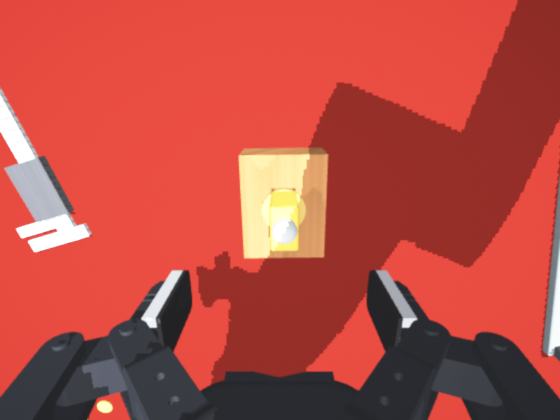

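>>> drive_tool:
  rows:
    - {"dx": 0, "dy": 0.064, "dz": 0.4, "wx": 0, "wy": 0, "wz": 0, "hand": 85}
    - {"dx": 0, "dy": 0.064, "dz": 0.8, "wx": 0, "wy": 0, "wz": 0, "hand": 85}
    - {"dx": 0, "dy": 0.064, "dz": 1.2, "wx": 0, "wy": 0, "wz": 0, "hand": 85}
    - {"dx": 0, "dy": 0.064, "dz": 1.6, "wx": 0, "wy": 0, "wz": 0, "hand": 70}
    - {"dx": 0, "dy": 0.064, "dz": 1.85, "wx": 0, "wy": 0, "wz": 0, "hand": 50}
    - {"dx": 0, "dy": 0.064, "dz": 1.85, "wx": 0, "wy": 0, "wz": 0, "hand": 30}
    - {"dx": 0, "dy": 0.064, "dz": 1.85, "wx": 0, "wy": 0, "wz": 0, "hand": 24}
    - {"dx": 0, "dy": 0.064, "dz": 1.85, "wx": 0, "wy": 0, "wz": 0, "hand": 24}
    - {"dx": 0, "dy": 0.064, "dz": 1.85, "wx": 0, "wy": 0, "wz": 0, "hand": 24}
    - {"dx": 0, "dy": 0.064, "dz": 1.85, "wx": 0, "wy": 0, "wz": 0, "hand": 10}
    - {"dx": 0, "dy": 0.064, "dz": 1.85, "wx": 0, "wy": 0, "wz": 0, "hand": 5}
    - {"dx": 0, "dy": 0.064, "dz": 1.85, "wx": 0, "wy": 0, "wz": 0, "hand": 5}
    - {"dx": 0, "dy": 0.064, "dz": 1.85, "wx": 0, "wy": 0, "wz": 0, "hand": 5}
    - {"dx": 0, "dy": 0.064, "dz": 1.85, "wx": 0, "wy": 0, "wz": 0, "hand": 5}

```text
clock: 5.75
eef_pos: [0.5091, -0.1667, 0.061]
tool_rot: [-0.029, 1.0, -0.0, 0.001]
ft_force: [-0.6, 0.1, 5.5]
grip_width: 0.0193
grasp_force: 59.1
```

```bash
python3 - <<'E'
from h import *
o=bot.get_obs();M=R.from_quat(o['tool_rot']).as_matrix()
print(o['eef_pos'],o['clock'],o['ft_force'],o['ft_torque'],M)
E
```

```text
[ 0.50912093 -0.16668252  0.06100168] 5.75 [-0.59434672  0.13352895  5.45332056] [ 0.07967794  0.0797     -0.04045861] [[-9.98355651e-01 -5.72725332e-02  2.41904887e-03]
 [-5.72745882e-02  9.98358152e-01 -7.88907257e-04]
 [-2.36989444e-03 -9.26160046e-04 -9.99996763e-01]]
```

>>> drive_tool:
  rows:
    - {"dx": 0, "dy": 0, "dz": -0.3, "wx": 0, "wy": 0, "wz": 0, "hand": 5}
    - {"dx": 0, "dy": 0, "dz": -0.7, "wx": 0, "wy": 0, "wz": 0, "hand": 5}
    - {"dx": 0, "dy": 0, "dz": -1.1, "wx": 0, "wy": 0, "wz": 0, "hand": 5}
    - {"dx": 0, "dy": 0.2, "dz": -1.4, "wx": 0, "wy": 0, "wz": 0, "hand": 5}
    - {"dx": -0.1, "dy": 0.7, "dz": -1.6, "wx": 0, "wy": 0, "wz": 0, "hand": 5}
    - {"dx": -0.2, "dy": 1.3, "dz": -1.6, "wx": 0, "wy": 0, "wz": -0.3, "hand": 5}
    - {"dx": -0.3, "dy": 2, "dz": -1.6, "wx": 0, "wy": 0, "wz": -0.6, "hand": 5}
    - {"dx": -0.4, "dy": 2.7, "dz": -1.6, "wx": 0, "wy": 0, "wz": -0.9, "hand": 5}
    - {"dx": -0.5, "dy": 3.4, "dz": -1.6, "wx": 0, "wy": 0, "wz": -1.2, "hand": 5}
    - {"dx": -0.6, "dy": 4.1, "dz": -1.6, "wx": 0, "wy": 0, "wz": -1.5, "hand": 5}
    - {"dx": -0.7, "dy": 4.8, "dz": -1.6, "wx": 0, "wy": 0, "wz": -1.8, "hand": 5}
    - {"dx": -0.8, "dy": 5.5, "dz": -1.6, "wx": 0, "wy": 0, "wz": -2.1, "hand": 5}
    - {"dx": -0.95, "dy": 6.1, "dz": -1.6, "wx": 0, "wy": 0, "wz": -2.1, "hand": 5}
    - {"dx": -1.03, "dy": 6.43, "dz": -1.6, "wx": 0, "wy": 0, "wz": -2.1, "hand": 5}
    - {"dx": -1.03, "dy": 6.43, "dz": -1.6, "wx": 0, "wy": 0, "wz": -2.1, "hand": 5}
    - {"dx": -1.03, "dy": 6.43, "dz": -1.6, "wx": 0, "wy": 0, "wz": -2.1, "hand": 5}
    - {"dx": -1.03, "dy": 6.43, "dz": -1.6, "wx": 0, "wy": 0, "wz": -2.1, "hand": 5}

```text
clock: 7.45
eef_pos: [0.5408, 0.1563, 0.1395]
tool_rot: [-0.119, 0.993, -0.0, -0.001]
ft_force: [0.1, 0.6, -2.1]
grip_width: 0.0189
grasp_force: 58.8
```

```bash
python3 - <<'E'
from h import *
o=bot.get_obs();M=R.from_quat(o['tool_rot']).as_matrix()
print(o['eef_pos'],o['clock'],o['ft_force'],o['ft_torque'],M)
C=cal('wrist',o); im=bot.camera('wrist'); cv2.imwrite('pics/w4.png',im[:,:,::-1])
hsv=cv2.cvtColor(im,cv2.COLOR_RGB2HSV)
m=cv2.inRange(hsv,(100,140,90),(125,255,255))
for v in range(20,420,20):
    u=np.where(m[v])[0]; 
    if len(u): print(v,u.min(),u.max(),len(u),np.round(ray('wrist',u.mean(),v,.035,C),4))
E
```

```text
[0.54075825 0.15627199 0.13949446] 7.45 [ 0.06281339  0.6031273  -2.10683984] [-0.01241078  0.05160252 -0.00401867] [[-9.71530118e-01 -2.36913654e-01 -1.07281345e-03]
 [-2.36912813e-01  9.71530539e-01 -8.54438864e-04]
 [ 1.24469927e-03 -5.75949837e-04 -9.99999060e-01]]
100 271 290 20 [0.4582 0.138  0.035 ]
120 271 290 20 [0.4716 0.1413 0.035 ]
140 271 290 20 [0.4856 0.1447 0.035 ]
160 272 290 19 [0.5    0.1486 0.035 ]
180 273 290 18 [0.5151 0.1527 0.035 ]
200 273 290 18 [0.5309 0.1566 0.035 ]
220 273 290 18 [0.5474 0.1607 0.035 ]
360 41 61 21 [ 0.7398 -0.0207  0.035 ]
380 57 64 8 [ 0.7634 -0.0114  0.035 ]
```

View pics/w4.png

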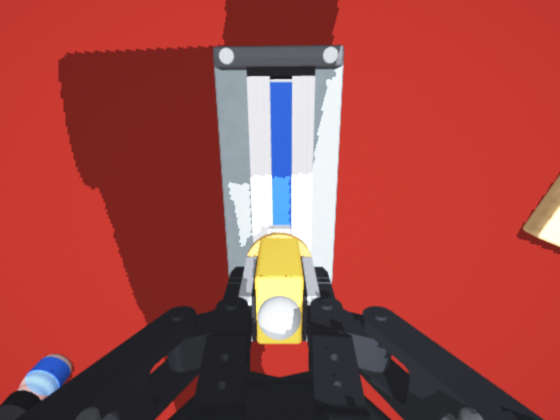

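>>> drive_tool:
  rows:
    - {"dx": 0, "dy": 0.02, "dz": 0.3, "wx": 0, "wy": 0, "wz": -0.06, "hand": 5}
    - {"dx": 0, "dy": 0.02, "dz": 0.6, "wx": 0, "wy": 0, "wz": -0.06, "hand": 5}
    - {"dx": 0, "dy": 0.02, "dz": 0.85, "wx": 0, "wy": 0, "wz": -0.06, "hand": 5}
    - {"dx": 0, "dy": 0.02, "dz": 1.0, "wx": 0, "wy": 0, "wz": -0.06, "hand": 5}
    - {"dx": 0, "dy": 0.02, "dz": 1.0, "wx": 0, "wy": 0, "wz": -0.06, "hand": 5}
    - {"dx": 0, "dy": 0.02, "dz": 1.0, "wx": 0, "wy": 0, "wz": -0.06, "hand": 5}
    - {"dx": 0, "dy": 0.02, "dz": 1.0, "wx": 0, "wy": 0, "wz": -0.06, "hand": 5}

```text
clock: 8.2
eef_pos: [0.5416, 0.1586, 0.0906]
tool_rot: [-0.123, 0.992, 0.0, 0.001]
ft_force: [-0.1, 0.4, -0.7]
grip_width: 0.0193
grasp_force: 58.8
```

```bash
python3 - <<'E'
from h import *
o=bot.get_obs();M=R.from_quat(o['tool_rot']).as_matrix()
print(o['eef_pos'],o['clock'],o['ft_force'],o['ft_torque'],np.degrees(np.arctan2(M[1,0],M[0,0]))+180)
C=cal('wrist',o); im=bot.camera('wrist'); 
cv2.imwrite('pics/w5.png',cv2.resize(im[120:360,180:380,::-1],None,fx=2.5,fy=2.5,interpolation=cv2.INTER_CUBIC))
hsv=cv2.cvtColor(im,cv2.COLOR_RGB2HSV)
m=cv2.inRange(hsv,(100,140,90),(125,255,255))
for v in range(20,300,20):
    u=np.where(m[v])[0]; 
    if len(u): print(v,u.min(),u.max(),len(u),np.round(ray('wrist',u.mean(),v,.035,C),4))
E
```

```text
[0.54155231 0.15863747 0.09057925] 8.2 [-0.09264011  0.40053236 -0.70497873] [ 0.01272086  0.02915238 -0.05314402] 14.07979893038629
80 265 291 27 [0.4498 0.1359 0.035 ]
100 265 291 27 [0.46   0.1384 0.035 ]
120 266 291 26 [0.4706 0.1413 0.035 ]
140 266 291 26 [0.4816 0.1441 0.035 ]
160 266 290 25 [0.4932 0.1466 0.035 ]
180 267 290 24 [0.5051 0.1499 0.035 ]
200 267 290 24 [0.5177 0.153  0.035 ]
220 268 289 22 [0.5308 0.1563 0.035 ]
```

View pics/w5.png

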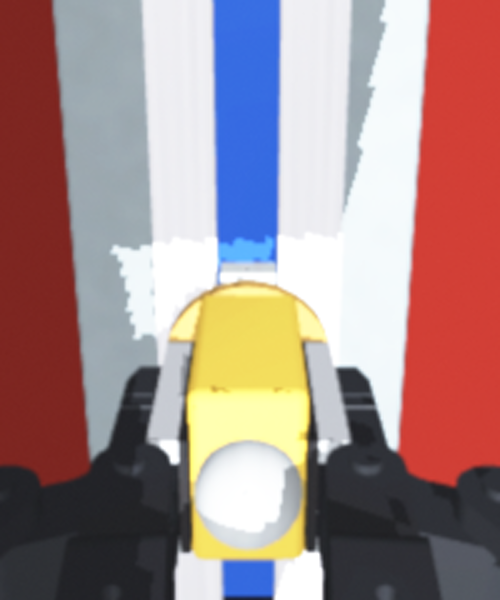

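>>> drive_tool:
  rows:
    - {"dx": 0, "dy": 0, "dz": 0.04, "wx": 0, "wy": 0, "wz": 0, "hand": 5}
    - {"dx": 0, "dy": 0, "dz": 0.08, "wx": 0, "wy": 0, "wz": 0, "hand": 5}
    - {"dx": 0, "dy": 0, "dz": 0.12, "wx": 0, "wy": 0, "wz": 0, "hand": 5}
    - {"dx": 0, "dy": 0, "dz": 0.14, "wx": 0, "wy": 0, "wz": 0, "hand": 5}

```text
clock: 8.65
eef_pos: [0.5407, 0.1585, 0.0825]
tool_rot: [-0.123, 0.992, -0.0, -0.0]
ft_force: [0.8, 0.3, -1.8]
grip_width: 0.0192
grasp_force: 58.8
```

>>> drive_tool:
  rows:
    - {"dx": 0, "dy": 0, "dz": 0.03, "wx": 0, "wy": 0, "wz": 0, "hand": 5}
    - {"dx": 0, "dy": 0, "dz": 0.06, "wx": 0, "wy": 0, "wz": 0, "hand": 5}
    - {"dx": 0, "dy": 0, "dz": 0.08, "wx": 0, "wy": 0, "wz": 0, "hand": 5}
    - {"dx": 0, "dy": 0, "dz": 0.1, "wx": 0, "wy": 0, "wz": 0, "hand": 5}
    - {"dx": 0, "dy": 0, "dz": 0.1, "wx": 0, "wy": 0, "wz": 0, "hand": 5}

```text
clock: 9.15
eef_pos: [0.5408, 0.1585, 0.0776]
tool_rot: [-0.123, 0.992, -0.0, -0.0]
ft_force: [0.1, 0.9, -1.5]
grip_width: 0.0193
grasp_force: 58.8
```

>>> drive_tool:
  rows:
    - {"dx": 0, "dy": 0, "dz": 0.02, "wx": 0, "wy": 0, "wz": 0, "hand": 5}
    - {"dx": 0, "dy": 0, "dz": 0.04, "wx": 0, "wy": 0, "wz": 0, "hand": 5}
    - {"dx": 0, "dy": 0, "dz": 0.06, "wx": 0, "wy": 0, "wz": 0, "hand": 5}
    - {"dx": 0, "dy": 0, "dz": 0.08, "wx": 0, "wy": 0, "wz": 0, "hand": 5}
    - {"dx": 0, "dy": 0, "dz": 0.1, "wx": 0, "wy": 0, "wz": 0, "hand": 5}

```text
clock: 9.65
eef_pos: [0.541, 0.1586, 0.0733]
tool_rot: [-0.123, 0.992, 0.0, 0.0]
ft_force: [-1.7, 0.0, 3.3]
grip_width: 0.0196
grasp_force: 59.3
```

>>> drive_tool:
  rows:
    - {"dx": 0, "dy": 0, "dz": 0.02, "wx": 0, "wy": 0, "wz": 0, "hand": 5}
    - {"dx": 0, "dy": 0, "dz": 0.04, "wx": 0, "wy": 0, "wz": 0, "hand": 5}
    - {"dx": 0, "dy": 0, "dz": 0.06, "wx": 0, "wy": 0, "wz": 0, "hand": 5}
    - {"dx": 0, "dy": 0, "dz": 0.08, "wx": 0, "wy": 0, "wz": 0, "hand": 5}
    - {"dx": 0, "dy": 0, "dz": 0.1, "wx": 0, "wy": 0, "wz": 0, "hand": 5}
    - {"dx": 0, "dy": 0, "dz": 0.1, "wx": 0, "wy": 0, "wz": 0, "hand": 5}

```text
clock: 10.25
eef_pos: [0.5411, 0.1586, 0.0685]
tool_rot: [-0.123, 0.992, 0.0, 0.0]
ft_force: [-3.5, -0.4, 8.6]
grip_width: 0.0195
grasp_force: 59.8
```

```bash
python3 - <<'E'
from h import *
o=bot.get_obs();M=R.from_quat(o['tool_rot']).as_matrix()
print(o['eef_pos'],o['ft_force'],o['ft_torque'],np.degrees(np.arctan2(M[1,0],M[0,0]))+180,o['joint_pos'])
E
```

```text
[0.54106714 0.15856598 0.06846795] [-3.48138952 -0.37689992  8.57200907] [-0.23964916  0.63801008 -0.01515289] 14.08642678443772 [ 2.85088266e-01  4.95663821e-01 -9.78370513e-02  9.76629960e-01
 -1.75542458e-05  3.92337302e-02]
```

>>> drive_tool:
  rows:
    - {"dx": 0, "dy": 0, "dz": 0, "wx": 0, "wy": 0, "wz": -0.7, "hand": 5}
    - {"dx": 0, "dy": 0, "dz": 0, "wx": 0, "wy": 0, "wz": -1.4, "hand": 5}
    - {"dx": 0, "dy": 0, "dz": 0, "wx": 0, "wy": 0, "wz": -2.1, "hand": 5}
    - {"dx": 0, "dy": 0, "dz": 0, "wx": 0, "wy": 0, "wz": -2.8, "hand": 5}
    - {"dx": 0, "dy": 0, "dz": 0, "wx": 0, "wy": 0, "wz": -3.5, "hand": 5}
    - {"dx": 0, "dy": 0, "dz": 0, "wx": 0, "wy": 0, "wz": -3.5, "hand": 5}

```text
clock: 10.85
eef_pos: [0.5426, 0.1591, 0.0692]
tool_rot: [-0.273, 0.962, 0.0, 0.002]
ft_force: [-0.8, 0.5, 7.5]
grip_width: 0.0194
grasp_force: 60.0
```

```bash
python3 - <<'E'
from h import *
o=bot.get_obs();M=R.from_quat(o['tool_rot']).as_matrix()
print(o['eef_pos'],o['ft_force'],o['ft_torque'],np.degrees(np.arctan2(M[1,0],M[0,0])))
E
```

```text
[0.54260058 0.15907064 0.06917592] [-0.83296228  0.48603449  7.47783396] [0.01234522 0.13340506 0.0345363 ] -148.35114318907915
```

>>> drive_tool:
  rows:
    - {"dx": 0, "dy": 0, "dz": 0, "wx": 0, "wy": 0, "wz": -1, "hand": 5}
    - {"dx": 0, "dy": 0, "dz": 0, "wx": 0, "wy": 0, "wz": -2, "hand": 5}
    - {"dx": 0, "dy": 0, "dz": 0, "wx": 0, "wy": 0, "wz": -3, "hand": 5}
    - {"dx": 0, "dy": 0, "dz": 0, "wx": 0, "wy": 0, "wz": -4, "hand": 5}
    - {"dx": 0, "dy": 0, "dz": 0, "wx": 0, "wy": 0, "wz": -5, "hand": 5}
    - {"dx": 0, "dy": 0, "dz": 0, "wx": 0, "wy": 0, "wz": -6, "hand": 5}
    - {"dx": 0, "dy": 0, "dz": 0, "wx": 0, "wy": 0, "wz": -7, "hand": 5}
    - {"dx": 0, "dy": 0, "dz": 0, "wx": 0, "wy": 0, "wz": -7, "hand": 5}

```text
clock: 11.65
eef_pos: [0.5428, 0.1591, 0.0692]
tool_rot: [-0.55, 0.835, -0.001, 0.002]
ft_force: [-0.6, -0.2, 7.2]
grip_width: 0.0195
grasp_force: 60.0
```

```bash
python3 - <<'E'
from h import *
o=bot.get_obs();M=R.from_quat(o['tool_rot']).as_matrix()
print(o['eef_pos'],o['ft_force'],o['ft_torque'],np.degrees(np.arctan2(M[1,0],M[0,0])))
E
```

```text
[0.5427508  0.15912939 0.06922715] [-0.63052567 -0.2050893   7.24568885] [-0.02374814  0.11487172  0.04424148] -113.32640196780436
```

Free turning; 37.5° to go.

>>> drive_tool:
  rows:
    - {"dx": 0, "dy": 0, "dz": 0, "wx": 0, "wy": 0, "wz": -1, "hand": 5}
    - {"dx": 0, "dy": 0, "dz": 0, "wx": 0, "wy": 0, "wz": -2, "hand": 5}
    - {"dx": 0, "dy": 0, "dz": 0, "wx": 0, "wy": 0, "wz": -3, "hand": 5}
    - {"dx": 0, "dy": 0, "dz": 0, "wx": 0, "wy": 0, "wz": -4, "hand": 5}
    - {"dx": 0, "dy": 0, "dz": 0, "wx": 0, "wy": 0, "wz": -5, "hand": 5}
    - {"dx": 0, "dy": 0, "dz": 0, "wx": 0, "wy": 0, "wz": -6, "hand": 5}
    - {"dx": 0, "dy": 0, "dz": 0, "wx": 0, "wy": 0, "wz": -7, "hand": 5}
    - {"dx": 0, "dy": 0, "dz": 0, "wx": 0, "wy": 0, "wz": -7.45, "hand": 5}
    - {"dx": 0, "dy": 0, "dz": 0, "wx": 0, "wy": 0, "wz": -7.45, "hand": 5}
    - {"dx": 0, "dy": 0, "dz": 0, "wx": 0, "wy": 0, "wz": -7.45, "hand": 5}

```text
clock: 12.65
eef_pos: [0.5428, 0.1591, 0.0692]
tool_rot: [0.787, -0.617, 0.001, -0.002]
ft_force: [0.3, 0.3, 7.6]
grip_width: 0.0194
grasp_force: 60.0
```

```bash
python3 - <<'E'
from h import *
o=bot.get_obs();M=R.from_quat(o['tool_rot']).as_matrix()
print(o['eef_pos'],o['ft_force'],o['ft_torque'],np.degrees(np.arctan2(M[1,0],M[0,0])))
im=bot.camera('wrist'); cv2.imwrite('pics/w6.png',im[:,:,::-1])
E
```

```text
[0.5428198  0.15913643 0.06924143] [0.30677337 0.26779496 7.56973722] [0.00581835 0.05023615 0.06209991] -76.15763221993826
```

View pics/w6.png

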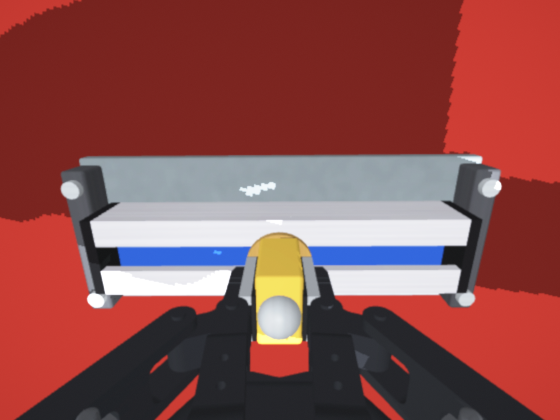

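>>> drive_tool:
  rows:
    - {"dx": 0, "dy": 0, "dz": -0.01, "wx": 0, "wy": 0, "wz": 0, "hand": 5}
    - {"dx": 0, "dy": 0, "dz": -0.02, "wx": 0, "wy": 0, "wz": 0, "hand": 5}
    - {"dx": 0, "dy": 0, "dz": -0.03, "wx": 0, "wy": 0, "wz": 0, "hand": 5}
    - {"dx": 0, "dy": 0, "dz": -0.04, "wx": 0, "wy": 0, "wz": 0, "hand": 5}
    - {"dx": 0, "dy": 0, "dz": -0.05, "wx": 0, "wy": 0, "wz": 0, "hand": 5}
    - {"dx": 0, "dy": 0, "dz": -0.05, "wx": 0, "wy": 0, "wz": 0, "hand": 5}

```text
clock: 13.3
eef_pos: [0.5428, 0.1592, 0.0715]
tool_rot: [0.787, -0.617, 0.001, -0.002]
ft_force: [0.4, 0.3, 4.9]
grip_width: 0.0191
grasp_force: 59.8
```

>>> drive_tool:
  rows:
    - {"dx": 0, "dy": 0, "dz": -0.01, "wx": 0, "wy": 0, "wz": 0, "hand": 5}
    - {"dx": 0, "dy": 0, "dz": -0.02, "wx": 0, "wy": 0, "wz": 0, "hand": 5}
    - {"dx": 0, "dy": 0, "dz": -0.02, "wx": 0, "wy": 0, "wz": 0, "hand": 5}

```text
clock: 13.6
eef_pos: [0.5428, 0.1591, 0.072]
tool_rot: [0.787, -0.617, 0.001, -0.002]
ft_force: [3.3, 0.5, 2.7]
grip_width: 0.0193
grasp_force: 59.4
```

>>> drive_tool:
  rows:
    - {"dx": 0, "dy": 0, "dz": -0.02, "wx": 0, "wy": 0, "wz": 0, "hand": 22}
    - {"dx": 0, "dy": 0, "dz": -0.02, "wx": 0, "wy": 0, "wz": 0, "hand": 30}
    - {"dx": 0, "dy": 0, "dz": -0.02, "wx": 0, "wy": 0, "wz": 0, "hand": 45}
    - {"dx": 0, "dy": 0, "dz": -0.02, "wx": 0, "wy": 0, "wz": 0, "hand": 60}
    - {"dx": 0, "dy": 0, "dz": -0.02, "wx": 0, "wy": 0, "wz": 0, "hand": 60}
    - {"dx": 0, "dy": 0, "dz": -0.02, "wx": 0, "wy": 0, "wz": 0, "hand": 60}
    - {"dx": 0, "dy": 0, "dz": -0.3, "wx": 0, "wy": 0, "wz": 0, "hand": 60}
    - {"dx": 0, "dy": 0, "dz": -0.7, "wx": 0, "wy": 0, "wz": 0, "hand": 60}
    - {"dx": 0, "dy": 0, "dz": -1.2, "wx": 0, "wy": 0, "wz": 0, "hand": 60}
    - {"dx": 0, "dy": 0, "dz": -1.8, "wx": 0, "wy": 0, "wz": 0, "hand": 60}
    - {"dx": 0, "dy": 0, "dz": -2.2, "wx": 0, "wy": 0, "wz": 0, "hand": 60}
    - {"dx": 0, "dy": 0, "dz": -2.2, "wx": 0, "wy": 0, "wz": 0, "hand": 60}
    - {"dx": 0, "dy": 0, "dz": -2.2, "wx": 0, "wy": 0, "wz": 0, "hand": 60}

```text
clock: 14.9
eef_pos: [0.5409, 0.1586, 0.1813]
tool_rot: [0.787, -0.617, 0.0, -0.0]
ft_force: [-0.2, -0.4, 0.2]
grip_width: 0.0599
grasp_force: 0.0
```

```bash
python3 - <<'E'
from h import *
o=bot.get_obs();print(o['eef_pos'],o['ft_force'],o['clock'])
im=bot.camera('wrist'); cv2.imwrite('pics/w7.png',im[:,:,::-1])
C=cal('wrist',o)
for z in [.086,.106]: print(proj('wrist',[.5428,.1591,z],C))
E
```

```text
[0.54090789 0.15855066 0.18127121] [-0.24245441 -0.38740119  0.1870322 ] 14.9
(np.float64(277.5384242493639), np.float64(215.19204129142048))
(np.float64(277.39546643729545), np.float64(224.79519669035))
```

View pics/w7.png

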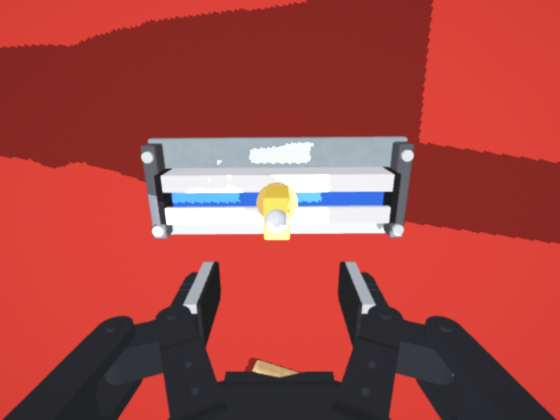

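The post stands upright at about (277, 205) with its ball at (276, 221), close to the predicted pixel. The grip lies square across the slot and the gripper is clear of it.

```bash
python3 -c "
from workcell import bot
print(bot.job_done())"
```

```text
the job is handed in; nothing more can be done
None
```

The post is in the rail with its head turned square across under the lips, raised and released. I handed the job in at about 15 s; the hand-in returned no verdict. The wrist readings I took near the rail never passed about 9 N.

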